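# Slide a battery pack home under the charging dock's drag spring

## Robot

A 6-joint arm with a two-finger parallel gripper is mounted at the origin on the work surface. World frame = base frame: x ahead of the robot, y to its left, z up, the work surface at z = 0. Lengths are in mm, angles in rad, forces in N, time in s.
With the tool pointing down it reaches from about 275 to 1000 mm from the base axis. Payload 8.4 kg.
Tool frame: the origin (TCP) lies midway between the tips of the shut fingers; the grasp point (between the pads) lies grip_depth behind it (grip_depth is the distance from the TCP to the grasp point, in mm); z points along the fingers, y is the line along which they close (so a half turn about z gives the same grasp; the last joint's range is limited). The gripper opens to 85 mm and grips with 20 to 120 N. Pads are 22 mm wide; open, the fingers measure 114 mm over their backs; the gripper's body (76 mm by 85 mm) begins 54 mm behind the grasp point. The pads swing forward as they close: fully open they stand 13 mm farther back than shut.
Start: joints at [-1.121, 0.353, 1.633, -0, 1.155, -0.002], TCP at [272.865, -562.292, 231.281] pointing down, gripper open.
Joint ranges: [-2.63, 2.63], [-0.92, 2.1], [0.06, 2.66], [-1.3, 4.44], [0, 2.69], [-3.02, 3.02]. Speed limits (rad/s): [2.22, 2.22, 2.79, 3.14, 3.14, 3.14].

## Interface

Orientations are given as [roll, pitch, yaw] about the fixed x, y, z axes, in that order (R = Rz(yaw) Ry(pitch) Rx(roll)).
In Python, from rig import * gives the robot as it stands.
- The arm moves only by the shell command python3 -m creep 'ROWS' [FORCE]. ROWS is JSON, a list of rows, each an object of numbers: "x", "y", "z": the shift along the tool's x, y, z in mm; "rx", "ry", "rz": the turn, a rotation vector about the tool's x, y, z in rad; "hand": the finger opening in mm, from 0 to 85.4. A call has 1 to 20 rows; each row shifts and turns the commanded pose from where the row before left it, along the tool's axes as they then stand; what a row does not reach is not made up. A row lasts 1/8 s, in which the tool goes at most 62.5 mm and 10.7 degrees, less where a joint would pass 70% of its speed; a pose out of reach is approached as far as the arm can. A call with a gripper value outside its range is refused whole. The fingers move at their own pace and stop on an object; FORCE is the grip in N (left out, the last holds). Time passes only in rows, so rows that do not move let the fingers close. It gives the time, the measured TCP pose, the force, the opening and the grip force at its end, in the units of the state.
- sense(): the state, without advancing time (a new reading comes with each control period).
- grab_frame(name): name is "side" or "top"; returns the picture (420x560x3 uint8, red, green, blue); there is no depth.
- get_calibration(name): a dict with "K" (3x3 intrinsics, pixels), "R" (3x3) and "t" (3): a world point X has camera coordinates R X + t. Camera axes: x right, y down, z forward; pixel columns grow to the right and rows downward; lengths in mm; the calibration is good to about 2 mm. A picture is of the moment at which its call begins. get_calibration takes no time and is no camera call.
- sign_off(): hands the job in; it is judged then, once.
The state is a dict: "clock": time; "qpos": joint angles; "qvel": joint speeds; "joint_efforts": joint torques, N m; "eef_pos": TCP position; "tcp_rot": TCP orientation; "contact_force": force on the tool from outside, world axes, zero at the start; "wrist_torque": the same for the moment, N m; "opening": opening from 0.0 (shut) to 1.0 (fully open); "grasp_force": force on a finger pad.
Only numpy, scipy, OpenCV 4.12 (cv2) and the standard library are available. Lean on these libraries where they do the work, as an engineer would, in place of code of your own. Each camera call takes 0.05 s, during which the arm holds its last target. There are 200 camera calls.

## Task

The cordless-tool battery pack lying in the bench charging dock is not engaged: its sprung bed holds it too high to go under the crossbar. Without lifting it, press the pack down hard on its rear thumb deck with the fingertips and, keeping it pressed, push it forward under the crossbar and the drag spring until its nose is fully home against the dock's end wall. Then let go and move clear, leaving the pack held in the dock and all other things where they are.

Things in the scene. Friction and masses are not known exactly. Their poses are not given: they have to be found in the camera images.
- dock: Charging dock fixed to the table: a grey open-topped channel, x = -140 to 110 mm, 76 mm wide inside, walls 42 mm high, foot plate 112 mm wide. Origin on the table surface, on the centre line; x points along the channel the way the pack must slide, z up. An aluminium crossbar spans it at x = 40 to 52 mm, underside 51 mm, top 67 mm above the table; end wall face at x = 86 mm, 58 mm high.
- dock_stop (a point): Point on the dock's end wall face, on the centre line, 26 mm above the table: where the pack's nose must arrive (the pack_nose point meets it in dock x; when home the nose is about 5 mm lower).
- bed (a joint): The dock's sprung floor under the pack, in m: 0 = fully up (as at the start), 0.010 = pressed fully down. A push of about 4 to 7 N on the pack starts it moving, 10 to 12 N presses it fully down. It must be down more than 0.005 for the pack's tongue to clear the crossbar, and stays about 0.005 down while the pack is home.
- leaf (a joint): The drag spring, a 40 mm wide, 30 mm long steel leaf hinged under the crossbar's far edge and sloping down beyond it, in rad: 0 = hanging free, tip about 43 mm above the table; grows as the pack's tongue lifts it (0.2 to 0.3 with the pack home). It presses on the tongue with 3 to 6 N.
- pack: The black battery pack in the dock, loose, 0.45 kg, 140 mm long (x, as the dock's x), 70 mm wide. Origin under its middle, 26 mm above the table at the start. Rear thumb deck x = -70 to -25 mm, 30 mm high, ribbed; cell block -25 to 18 mm, 55 mm high; front tongue 18 to 70 mm, 30 mm high, with copper strips. Its nose starts 8 to 30 mm short of the crossbar.
- pack_nose (a point): Bottom centre of the pack's front end, 70 mm ahead of its origin.
- pack_deck (a point): Centre of the top of the pack's rear thumb deck (45 mm long), 22 mm behind the block's upright rear face, which a fingertip standing on the deck can push. 56 mm above the table at the start, 46 mm when fully pressed down.
- spare_pack: A second, identical pack standing on the table beside the dock; leave alone. Origin under its middle.
- spray_can: Spray can, 58 mm across, 170 mm tall; leave alone. Origin under its base.
- screw_jar: Screw jar, 60 mm across, 75 mm tall; leave alone. Origin under its base.
- tape_roll: Empty tape roll lying flat, 96 mm across, 36 mm high; leave alone. Origin under its middle.
- screwdriver: Screwdriver lying on the table; leave alone. Origin under its middle.
- wrench: Wrench lying on the table; leave alone. Origin under its middle.
- bit_case: Blue drill-bit case, 75 x 130 x 35 mm; leave alone. Origin under its middle.
Things that resemble listed ones, but are neither listed nor needed, are in the scene too. Leave any purple look-alike of the pack alone.

How it is judged:
By the outcome, as a careful person would: the job done as asked, in the order asked, and still so for the second after the job is handed in, with the robot touching nothing.
It also fails if it takes over 35 s, if anything falls off the work surface, if the arm or the gripper's body presses on something with over 40 N, if the wrist force passes 120 N, or if a joint passes its speed limit or range.

## Working session

There is one attempt and no reset: what is moved stays moved. The work goes in short steps, Python scripts to look and compute and a shell command to move; the robot and the scene stay as the last step left them, time stands still between calls to the robot, and variables do not carry over. Pictures are saved under pics/ and viewed, at most 10 in all, crops included, and the job is handed in when it is done.

```bash
mkdir -p pics; python3 - <<'E'
from rig import *
import cv2
for n in("side","top"):
    cv2.imwrite(f"pics/{n}0.png",cv2.cvtColor(grab_frame(n),cv2.COLOR_RGB2BGR)); c=get_calibration(n); print(n,c)
s=sense();print(s["eef_pos"],s["tcp_rot"],s["opening"])
E
```

```text
side {'K': array([[534.9092586 ,   0.        , 278.23772716],
       [  0.        , 534.9092586 , 213.54062283],
       [  0.        ,   0.        ,   1.        ]]), 'R': array([[-0.71358462, -0.70019732,  0.02281909],
       [-0.37655849,  0.35588399, -0.85530713],
       [ 0.59076281, -0.61892674, -0.51761858]]), 't': array([392.56005627, 272.9272878 , 958.09902221])}
top {'K': array([[424.66423299,   0.        , 281.11526084],
       [  0.        , 424.66423299, 208.08866426],
       [  0.        ,   0.        ,   1.        ]]), 'R': array([[ 0.00647551, -0.99992672,  0.01022893],
       [-0.9867226 , -0.0080494 , -0.16221505],
       [ 0.1622855 , -0.00904269, -0.98670241]]), 't': array([   5.91205087,  563.5294062 , 1047.72685958])}
[ 272.66741904 -561.91894118  230.63097938] [-3.14035507e+00  5.67756052e-06  4.51751931e-01] 1.0021352680570805
```

View pics/side0.png

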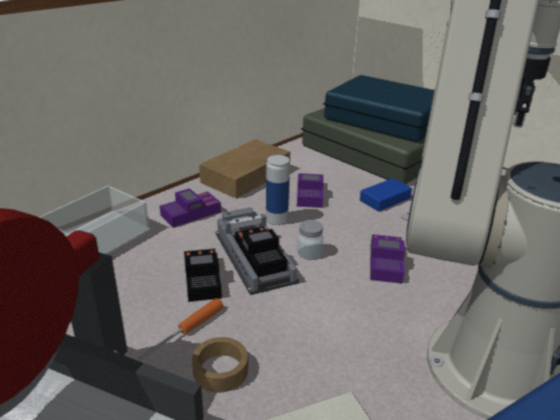

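View pics/top0.png

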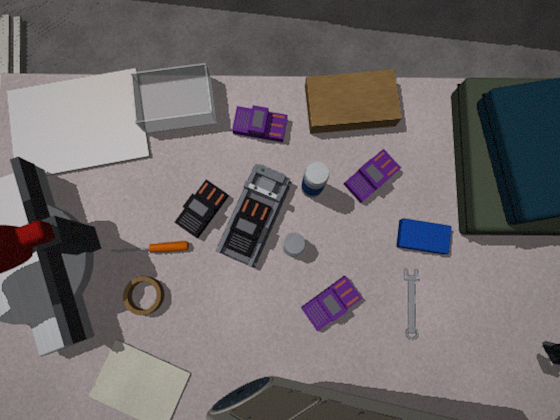

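The dock is the grey channel at about (255,215) in the top view and (255,245) in the side view. Two black packs are visible. The one at top (248,225) lies in the dock, so it is the pack meant. The one at top (202,209) stands on the table, so it is the spare. The purple ones are look-alikes. I'll confirm this in an enlarged crop.

```bash
python3 - <<'E'
import cv2
a=cv2.imread("pics/top0.png")[155:275,200:320]; b=cv2.imread("pics/side0.png")[200:300,200:310]
cv2.imwrite("pics/ct.png",cv2.resize(a,(600,600),interpolation=cv2.INTER_CUBIC))
cv2.imwrite("pics/cs.png",cv2.resize(b,(660,600),interpolation=cv2.INTER_CUBIC))
E
```

```text
(no output)
```

View pics/ct.png

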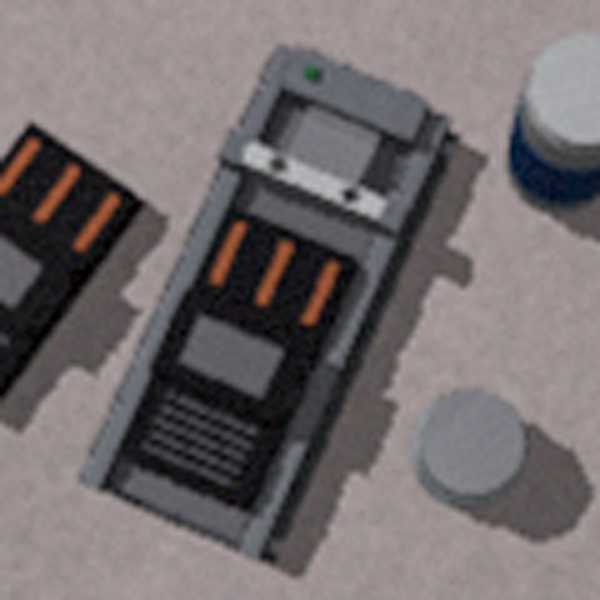

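View pics/cs.png

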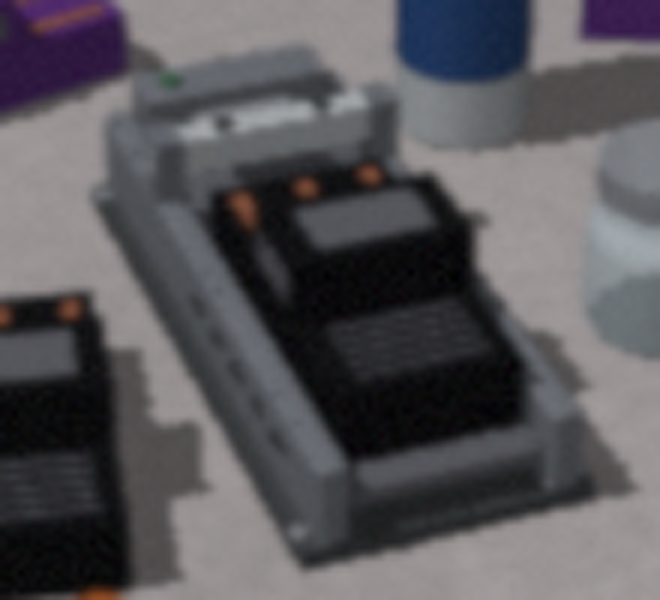

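```bash
cat > h.py <<'E'
from rig import *
import numpy as np, cv2
C={n:get_calibration(n) for n in("side","top")}
P={n:c["K"]@np.c_[c["R"],c["t"]] for n,c in C.items()}
ct=lambda u,v:(200+(u+.5)/5-.5,155+(v+.5)/5-.5)
cs=lambda u,v:(200+(u+.5)/6-.5,200+(v+.5)/6-.5)
def tri(a,b):
    X=cv2.triangulatePoints(P["top"],P["side"],np.array(a,float).reshape(2,1),np.array(b,float).reshape(2,1))[:,0]; return X[:3]/X[3]
def onz(n,uv,z):
    c=C[n];d=c["R"].T@np.linalg.inv(c["K"])@[*uv,1];o=-c["R"].T@c["t"];return o+d*(z-o[2])/d[2]
E
python3 - <<'E'
from h import *
np.set_printoptions(precision=1,suppress=True)
pts={"ribs":((203,437),(410,340),56),"plate":((232,355),(367,217),81),"led":((313,73),(170,80),58),"barL":((245,150),(185,130),67),"barR":((385,208),(365,100),67),
"strip1rear":((218,282),(248,225),56)}
for k,(a,b,z) in pts.items():
    print(k,tri(ct(*a),cs(*b)),onz("top",ct(*a),z),onz("side",cs(*b),z))
for k,p,z in [("noseL",(238,212),56),("noseR",(362,258),56),("rearL",(108,460),56),("rearR",(258,510),56),("wallL0",(85,483),42),("wallL1",(230,180),42),("wallRr",(265,558),42),("endL",(280,50),58),("endR",(420,135),58),("rearblkL",(160,375),81),("rearblkR",(278,420),81)]: print(k,onz("top",ct(*p),z))
E
```

```text
ribs [473.9 112.1  50.6] [474.5 112.5  56. ] [467.8 116.9  56. ]
plate [512.5  96.3  77.3] [513.1  96.9  81. ] [507.8  99.7  81. ]
led [663.6  59.4  53.5] [663.   59.7  58. ] [657.5  64.   58. ]
barL [618.6  91.9  64.6] [620.   93.4  67. ] [614.2  93.7  67. ]
barR [591.   21.3  60.4] [590.5  21.9  67. ] [582.7  28.5  67. ]
strip1rear [556.8 109.5  57.7] [553.5 106.6  56. ] [561.4 109.2  56. ]
noseL [589.9  97.1  56. ]
noseR [566.5  33.4  56. ]
rearL [462.6 159.9  56. ]
rearR [438.2  84.2  56. ]
wallL0 [451.9 173.1  42. ]
wallL1 [609.5 102.6  42. ]
wallRr [414.8  81.1  42. ]
endL [675.   76.9  58. ]
endR [630.6   4.2  58. ]
rearblkL [502.9 132.2  81. ]
rearblkR [481.1  73.6  81. ]
```

The crops confirm it: the black pack sits between the grey walls, with its ribbed deck at top crop (203,437) and its nose short of the white crossbar at (315,180). The triangulated heights (51, 77 and 62 mm) read about 4 mm low against 56, 81 and 67, which is calibration error. Dock yaw is about -22.5°. The nose is about 18 mm short of the bar, inside the stated range. The press point is about (477,111).

```bash
python3 -m creep '[{"hand":0,"rz":0.169},{"rz":0.169},{"rz":0.169},{"rz":0.169},{"rz":0.169},{},{}]' 40
python3 -m creep '[{"x":-3.5,"y":-35},{"x":-3.5,"y":-35},{"x":-3.5,"y":-35},{"x":-3.5,"y":-35},{"x":-3.5,"y":-35},{"x":-3.5,"y":-35},{"x":-3.5,"y":-35},{"x":-3.5,"y":-35},{"x":-3.5,"y":-35},{"x":-3.5,"y":-35},{"x":-3.5,"y":-35},{"x":-3.5,"y":-35},{"x":-3.5,"y":-35},{"x":-3.5,"y":-35},{"x":-3.5,"y":-35},{"x":-3.5,"y":-35},{"x":-3.5,"y":-35},{"x":-3.5,"y":-35},{"x":-3.5,"y":-35},{"x":-3.5,"y":-35}]'
python3 - <<'E'
from h import *
s=sense();print(s["clock"],s["eef_pos"],s["tcp_rot"],s["qpos"],s["contact_force"],onz("top",ct(583,75),170),onz("top",ct(470,440),75))
E
```

```text
0.1 [ 272.66741904 -561.91894118  230.63097938] [-3.14035507e+00  5.67756052e-06  4.51751931e-01] [-1.12142048e+00  3.53591476e-01  1.63405487e+00 -9.42007219e-06
  1.15518387e+00 -2.37226958e-03] [0.00577104 0.29953992 0.16573384] [634.07032328 -69.50395977 170.        ] [472.427988   -21.14931513  75.        ]schema error: expected keys x, y, z, rx, ry, rz, hand
schema error: expected keys x, y, z, rx, ry, rz, hand
```

```bash
python3 -m creep '[{"x":0,"y":0,"z":0,"rx":0,"ry":0,"rz":0.169,"hand":0},{"x":0,"y":0,"z":0,"rx":0,"ry":0,"rz":0.169,"hand":0},{"x":0,"y":0,"z":0,"rx":0,"ry":0,"rz":0.169,"hand":0},{"x":0,"y":0,"z":0,"rx":0,"ry":0,"rz":0.169,"hand":0},{"x":0,"y":0,"z":0,"rx":0,"ry":0,"rz":0.169,"hand":0},{"x":0,"y":0,"z":0,"rx":0,"ry":0,"rz":0,"hand":0}]' 40
python3 -m creep '[{"x":-3.5,"y":-50,"z":0,"rx":0,"ry":0,"rz":0,"hand":0},{"x":-3.5,"y":-50,"z":0,"rx":0,"ry":0,"rz":0,"hand":0},{"x":-3.5,"y":-50,"z":0,"rx":0,"ry":0,"rz":0,"hand":0},{"x":-5,"y":-50,"z":0,"rx":0,"ry":0,"rz":0,"hand":0},{"x":-5,"y":-50,"z":0,"rx":0,"ry":0,"rz":0,"hand":0},{"x":-5,"y":-50,"z":0,"rx":0,"ry":0,"rz":0,"hand":0},{"x":-5,"y":-50,"z":0,"rx":0,"ry":0,"rz":0,"hand":0},{"x":-5,"y":-50,"z":0,"rx":0,"ry":0,"rz":0,"hand":0},{"x":-5,"y":-50,"z":0,"rx":0,"ry":0,"rz":0,"hand":0},{"x":-5,"y":-50,"z":0,"rx":0,"ry":0,"rz":0,"hand":0},{"x":-5,"y":-50,"z":0,"rx":0,"ry":0,"rz":0,"hand":0},{"x":-5,"y":-50,"z":0,"rx":0,"ry":0,"rz":0,"hand":0},{"x":-5,"y":-50,"z":0,"rx":0,"ry":0,"rz":0,"hand":0},{"x":-5,"y":-50,"z":0,"rx":0,"ry":0,"rz":0,"hand":0},{"x":0,"y":0,"z":0,"rx":0,"ry":0,"rz":0,"hand":0}]'
python3 - <<'E'
from h import *
s=sense();p=s["eef_pos"];d=np.array([477,111])-p[:2];y=s["tcp_rot"][2]
print(s["clock"],p,s["tcp_rot"],s["qpos"],s["contact_force"],s["opening"],"tool dx dy",d@[np.cos(y),np.sin(y)],d@[np.sin(y),-np.cos(y)])
E
```

```text
clock: 0.85
eef_pos: [272.8, -562.1, 230.9]
tcp_rot: [-3.141, 0.0, -0.392]
contact_force: [0.2, 0.0, -0.6]
opening: -0.004
grasp_force: 0.0
clock: 2.72
eef_pos: [481.3, 112.1, 231.2]
tcp_rot: [-3.141, -0.0, -0.386]
contact_force: [-1.1, 0.2, -0.4]
opening: 0.0
grasp_force: 0.0
2.725 [481.27115013 112.10890845 231.21898667] [-3.14082589e+00 -1.73590104e-04 -3.85506315e-01] [2.25460061e-01 1.48003329e-01 1.90723236e+00 5.97370157e-04
 1.08577499e+00 2.18148428e+00] [-1.05154529  0.22472941 -0.39888315] 1.7385629748809158e-05 tool dx dy -3.5407015654398397 2.6335971164727834
```

```bash
python3 -m creep '[{"x":-4,"y":2.5,"z":40,"rx":0,"ry":0,"rz":0,"hand":0},{"x":0,"y":0,"z":40,"rx":0,"ry":0,"rz":0,"hand":0},{"x":0,"y":0,"z":40,"rx":0,"ry":0,"rz":0.006,"hand":0},{"x":0,"y":0,"z":34,"rx":0,"ry":0,"rz":0,"hand":0},{"x":0,"y":0,"z":0,"rx":0,"ry":0,"rz":0,"hand":0}]'
python3 - <<'E'
from h import *
a=grab_frame("top")[155:275,200:320]; b=grab_frame("side")[190:310,190:310]
m=np.hstack([cv2.resize(i,(400,400),interpolation=cv2.INTER_CUBIC) for i in(a,b)])
cv2.imwrite("pics/near.png",cv2.cvtColor(m,cv2.COLOR_RGB2BGR))
E
```

```text
clock: 3.35
eef_pos: [473.7, 107.4, 75.5]
tcp_rot: [3.138, 0.004, -0.397]
contact_force: [-0.7, 0.1, 0.9]
opening: 0.002
grasp_force: 0.0
```

View pics/near.png

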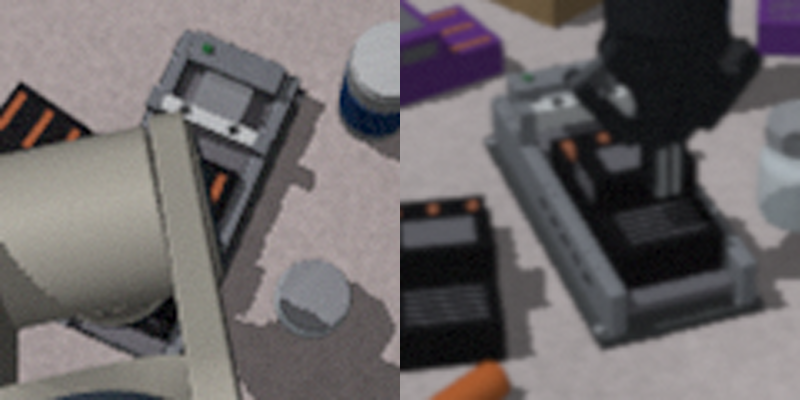

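The pictures show the fingertips (side crop 668,192) over the ribbed deck, behind the block. I'll project them down onto the deck to check the offset.

```bash
python3 - <<'E'
from h import *
s=sense();p=s["eef_pos"];y=s["tcp_rot"][2];print(s["clock"],p,y)
tip=onz("side",(190+267/3.333,190+194/3.333),p[2]); rib=onz("side",cs(410,340),56); blk=onz("side",cs(367,217),81)
X=P["side"]@[*p,1];print("proj tip",X[:2]/X[2]); print("tip seen",tip)
for d in (rib-tip,blk-tip,np.array([473.5,112.5,56])-p): print("tool dx dy",d[:2]@[np.cos(y),np.sin(y)],d[:2]@[np.sin(y),-np.cos(y)])
E
```

```text
3.45 [476.05895762 108.11204423  77.94878888] -0.39815426165337886
proj tip [268.28240163 244.47465959]
tip seen [463.61821479 115.02029791  77.94878888]
tool dx dy 3.1472789643274224 -3.3815113118985423
tool dx dy 46.62570001225588 -3.005299872109182
tool dx dy -4.0600791909400735 -3.0525689109455048
```

```bash
python3 -m creep '[{"x":-2,"y":-3,"z":8,"rx":0,"ry":0,"rz":0,"hand":0},{"x":0,"y":0,"z":6,"rx":0,"ry":0,"rz":0,"hand":0},{"x":0,"y":0,"z":4,"rx":0,"ry":0,"rz":0,"hand":0},{"x":0,"y":0,"z":0,"rx":0,"ry":0,"rz":0,"hand":0}]'
python3 -m creep '[{"x":0,"y":0,"z":3,"rx":0,"ry":0,"rz":0,"hand":0},{"x":0,"y":0,"z":3,"rx":0,"ry":0,"rz":0,"hand":0},{"x":0,"y":0,"z":0,"rx":0,"ry":0,"rz":0,"hand":0}]'
python3 -m creep '[{"x":0,"y":0,"z":3,"rx":0,"ry":0,"rz":0,"hand":0},{"x":0,"y":0,"z":2,"rx":0,"ry":0,"rz":0,"hand":0},{"x":0,"y":0,"z":0,"rx":0,"ry":0,"rz":0,"hand":0}]'
```

```text
clock: 3.95
eef_pos: [475.0, 112.1, 59.1]
tcp_rot: [3.141, 0.0, -0.399]
contact_force: [-0.4, -0.2, -0.2]
opening: 0.002
grasp_force: 0.0
clock: 4.32
eef_pos: [475.5, 112.2, 53.5]
tcp_rot: [-3.141, -0.0, -0.399]
contact_force: [-1.6, 0.1, 6.2]
opening: 0.0
grasp_force: 3.5
clock: 4.7
eef_pos: [475.4, 112.3, 48.7]
tcp_rot: [-3.141, -0.0, -0.399]
contact_force: [-1.0, -0.1, 8.4]
opening: 0.0
grasp_force: 4.7
```

Contact came at about 55 mm, as expected, and the bed is moving down. I'll press to the bottom, then push.

```bash
python3 -m creep '[{"x":0,"y":0,"z":2,"rx":0,"ry":0,"rz":0,"hand":0},{"x":0,"y":0,"z":1.5,"rx":0,"ry":0,"rz":0,"hand":0},{"x":0,"y":0,"z":0,"rx":0,"ry":0,"rz":0,"hand":0}]'
python3 -m creep '[{"x":0,"y":0,"z":0.5,"rx":0,"ry":0,"rz":0,"hand":0},{"x":0,"y":0,"z":0,"rx":0,"ry":0,"rz":0,"hand":0}]'
```

```text
clock: 5.08
eef_pos: [475.4, 112.3, 45.7]
tcp_rot: [-3.141, -0.0, -0.399]
contact_force: [-3.7, 0.4, 16.9]
opening: -0.004
grasp_force: 8.2
clock: 5.32
eef_pos: [475.4, 112.3, 45.5]
tcp_rot: [-3.141, -0.0, -0.399]
contact_force: [-6.3, -0.0, 22.8]
opening: -0.003
grasp_force: 11.3
```

```bash
python3 -m creep '[{"x":3,"y":0,"z":0,"rx":0,"ry":0,"rz":0,"hand":0},{"x":3,"y":0,"z":0,"rx":0,"ry":0,"rz":0,"hand":0},{"x":3,"y":0,"z":0,"rx":0,"ry":0,"rz":0,"hand":0},{"x":3,"y":0,"z":0,"rx":0,"ry":0,"rz":0,"hand":0}]'
python3 -m creep '[{"x":3,"y":0,"z":0,"rx":0,"ry":0,"rz":0,"hand":0},{"x":3,"y":0,"z":0,"rx":0,"ry":0,"rz":0,"hand":0},{"x":3,"y":0,"z":0,"rx":0,"ry":0,"rz":0,"hand":0},{"x":3,"y":0,"z":0,"rx":0,"ry":0,"rz":0,"hand":0}]'
```

```text
clock: 5.82
eef_pos: [480.7, 108.7, 45.4]
tcp_rot: [3.139, 0.01, -0.401]
contact_force: [-27.7, 13.7, 44.8]
opening: 0.001
grasp_force: 22.9
clock: 6.32
eef_pos: [490.8, 104.0, 45.4]
tcp_rot: [3.138, 0.012, -0.401]
contact_force: [-30.6, 13.0, 48.7]
opening: -0.004
grasp_force: 24.8
```

```bash
python3 -m creep '[{"x":3,"y":0,"z":-0.6,"rx":0,"ry":0,"rz":0,"hand":0},{"x":3,"y":0,"z":-0.6,"rx":0,"ry":0,"rz":0,"hand":0},{"x":3,"y":0,"z":0,"rx":0,"ry":0,"rz":0,"hand":0}]'
python3 -m creep '[{"x":3,"y":0,"z":0,"rx":0,"ry":0,"rz":0,"hand":0},{"x":3,"y":0,"z":0,"rx":0,"ry":0,"rz":0,"hand":0},{"x":3,"y":0,"z":0,"rx":0,"ry":0,"rz":0,"hand":0}]'
```

```text
clock: 6.7
eef_pos: [502.8, 99.7, 45.9]
tcp_rot: [3.14, 0.005, -0.4]
contact_force: [-14.9, 6.4, 23.0]
opening: 0.001
grasp_force: 11.3
clock: 7.08
eef_pos: [510.3, 96.4, 45.9]
tcp_rot: [3.139, 0.007, -0.4]
contact_force: [-16.5, 7.7, 23.5]
opening: -0.004
grasp_force: 12.2
```

```bash
python3 -m creep '[{"x":3,"y":0,"z":0,"rx":0,"ry":0,"rz":0,"hand":0},{"x":3,"y":0,"z":0,"rx":0,"ry":0,"rz":0,"hand":0},{"x":3,"y":0,"z":0,"rx":0,"ry":0,"rz":0,"hand":0},{"x":3,"y":0,"z":0,"rx":0,"ry":0,"rz":0,"hand":0},{"x":3,"y":0,"z":0,"rx":0,"ry":0,"rz":0,"hand":0},{"x":3,"y":0,"z":0,"rx":0,"ry":0,"rz":0,"hand":0}]'
python3 - <<'E'
from h import *
a=grab_frame("top")[155:275,200:320]; b=grab_frame("side")[190:310,190:310]
m=np.hstack([cv2.resize(i,(400,400),interpolation=cv2.INTER_CUBIC) for i in(a,b)])
cv2.imwrite("pics/mid.png",cv2.cvtColor(m,cv2.COLOR_RGB2BGR))
E
```

```text
clock: 7.82
eef_pos: [526.9, 89.5, 46.0]
tcp_rot: [3.139, 0.007, -0.4]
contact_force: [-16.3, 6.8, 25.4]
opening: 0.001
grasp_force: 12.2
```

View pics/mid.png

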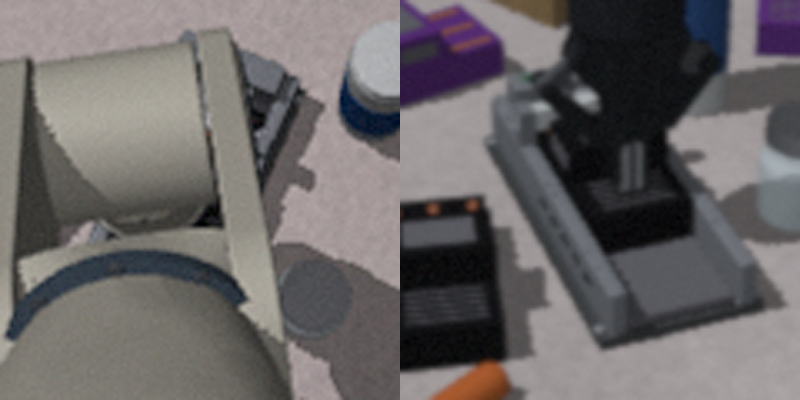

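The side view shows the pack well under the crossbar, down in the channel, and moving with the fingers. I'll continue until it stops against the end wall.

```bash
python3 -m creep '[{"x":2,"y":0,"z":0,"rx":0,"ry":0,"rz":0,"hand":0},{"x":2,"y":0,"z":0,"rx":0,"ry":0,"rz":0,"hand":0},{"x":2,"y":0,"z":0,"rx":0,"ry":0,"rz":0,"hand":0}]'
python3 -m creep '[{"x":2,"y":0,"z":0,"rx":0,"ry":0,"rz":0,"hand":0},{"x":2,"y":0,"z":0,"rx":0,"ry":0,"rz":0,"hand":0}]'
```

```text
clock: 8.3
eef_pos: [530.5, 87.9, 46.0]
tcp_rot: [3.139, 0.011, -0.401]
contact_force: [-26.0, 14.3, 33.7]
opening: -0.005
grasp_force: 19.8
clock: 8.55
eef_pos: [533.5, 86.4, 46.0]
tcp_rot: [3.138, 0.011, -0.4]
contact_force: [-26.4, 12.7, 34.4]
opening: 0.002
grasp_force: 20.2
```

```bash
python3 -m creep '[{"x":2,"y":0,"z":-0.2,"rx":0,"ry":0,"rz":0,"hand":0},{"x":2,"y":0,"z":0,"rx":0,"ry":0,"rz":0,"hand":0}]'
python3 -m creep '[{"x":2,"y":0,"z":0,"rx":0,"ry":0,"rz":0,"hand":0},{"x":0,"y":0,"z":0,"rx":0,"ry":0,"rz":0,"hand":0}]'
```

```text
clock: 8.8
eef_pos: [537.8, 84.5, 46.0]
tcp_rot: [3.138, 0.01, -0.4]
contact_force: [-22.6, 9.8, 29.3]
opening: 0.0
grasp_force: 17.0
clock: 9.05
eef_pos: [540.0, 83.6, 46.0]
tcp_rot: [3.138, 0.01, -0.4]
contact_force: [-20.2, 9.2, 27.3]
opening: 0.001
grasp_force: 16.0
```

```bash
python3 -m creep '[{"x":2,"y":0,"z":0,"rx":0,"ry":0,"rz":0,"hand":0},{"x":1,"y":0,"z":0,"rx":0,"ry":0,"rz":0,"hand":0}]'
python3 -m creep '[{"x":2,"y":0,"z":0,"rx":0,"ry":0,"rz":0,"hand":0},{"x":1,"y":0,"z":0,"rx":0,"ry":0,"rz":0,"hand":0}]'
```

```text
clock: 9.3
eef_pos: [541.7, 82.8, 46.0]
tcp_rot: [3.138, 0.012, -0.4]
contact_force: [-27.4, 14.1, 33.3]
opening: -0.003
grasp_force: 20.4
clock: 9.55
eef_pos: [541.8, 82.7, 46.0]
tcp_rot: [3.137, 0.017, -0.401]
contact_force: [-38.6, 22.0, 45.4]
opening: -0.003
grasp_force: 28.7
```

It stalled at (541.8, 82.7), which matches the predicted home position (542,83), so the nose is on the end wall. I'll ease the forward push, lift straight up, and look.

```bash
python3 -m creep '[{"x":-2,"y":0,"z":0,"rx":0,"ry":0,"rz":0,"hand":0},{"x":-1.5,"y":0,"z":-1,"rx":0,"ry":0,"rz":0,"hand":0},{"x":0,"y":0,"z":0,"rx":0,"ry":0,"rz":0,"hand":0}]'
python3 -m creep '[{"x":0,"y":0,"z":-2,"rx":0,"ry":0,"rz":0,"hand":0},{"x":0,"y":0,"z":-2,"rx":0,"ry":0,"rz":0,"hand":0},{"x":0,"y":0,"z":-2,"rx":0,"ry":0,"rz":0,"hand":0},{"x":-1,"y":0,"z":-3,"rx":0,"ry":0,"rz":0,"hand":0},{"x":-2,"y":0,"z":-5,"rx":0,"ry":0,"rz":0,"hand":0},{"x":0,"y":0,"z":0,"rx":0,"ry":0,"rz":0,"hand":0}]'
```

```text
clock: 9.93
eef_pos: [541.7, 82.8, 46.1]
tcp_rot: [3.138, 0.01, -0.4]
contact_force: [-19.8, 10.4, 17.0]
opening: -0.001
grasp_force: 15.1
clock: 10.68
eef_pos: [542.4, 82.9, 60.0]
tcp_rot: [3.14, 0.004, -0.399]
contact_force: [-7.4, 2.6, 0.1]
opening: 0.001
grasp_force: 3.9
```

```bash
python3 -m creep '[{"x":-3,"y":0,"z":0,"rx":0,"ry":0,"rz":0,"hand":0},{"x":-5,"y":0,"z":-5,"rx":0,"ry":0,"rz":0,"hand":0},{"x":0,"y":0,"z":-30,"rx":0,"ry":0,"rz":0,"hand":0},{"x":0,"y":0,"z":-40,"rx":0,"ry":0,"rz":0,"hand":0},{"x":0,"y":0,"z":-40,"rx":0,"ry":0,"rz":0,"hand":0},{"x":0,"y":0,"z":-40,"rx":0,"ry":0,"rz":0,"hand":0},{"x":-20,"y":30,"z":-10,"rx":0,"ry":0,"rz":0,"hand":0},{"x":-20,"y":40,"z":0,"rx":0,"ry":0,"rz":0,"hand":0},{"x":-20,"y":40,"z":0,"rx":0,"ry":0,"rz":0,"hand":0},{"x":-10,"y":40,"z":0,"rx":0,"ry":0,"rz":0,"hand":0},{"x":-10,"y":40,"z":0,"rx":0,"ry":0,"rz":0,"hand":0},{"x":0,"y":40,"z":0,"rx":0,"ry":0,"rz":0,"hand":0},{"x":0,"y":40,"z":0,"rx":0,"ry":0,"rz":0,"hand":0},{"x":0,"y":0,"z":0,"rx":0,"ry":0,"rz":0,"hand":0}]'
python3 - <<'E'
from h import *
a=grab_frame("top")[155:275,200:320]; b=grab_frame("side")[190:310,190:310]
m=np.hstack([cv2.resize(i,(400,400),interpolation=cv2.INTER_CUBIC) for i in(a,b)])
cv2.imwrite("pics/end.png",cv2.cvtColor(m,cv2.COLOR_RGB2BGR))
E
```

```text
clock: 12.42
eef_pos: [358.3, -133.6, 226.4]
tcp_rot: [3.141, -0.002, -0.403]
contact_force: [0.9, 0.1, 0.8]
opening: 0.001
grasp_force: 0.0
```

View pics/end.png

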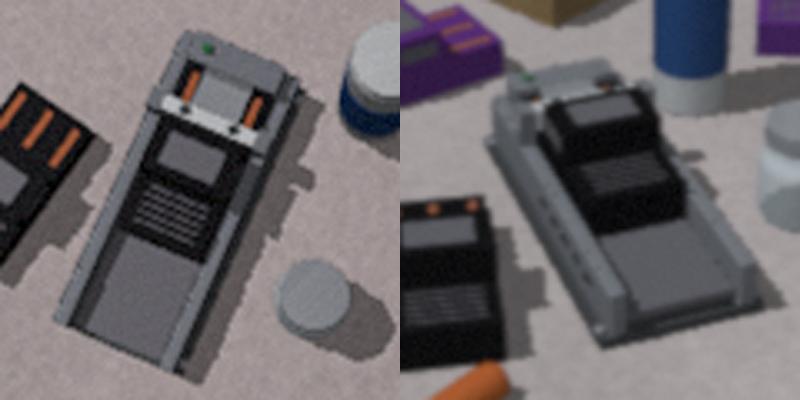

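The pictures show the pack under the crossbar and leaf, its copper strips at (192,85) and (255,110) beyond the bar. The other things in the crop are unmoved. I'll check the depth in numbers.

```bash
python3 - <<'E'
from h import *
ct4=lambda u,v:(200+(u+.5)*.3-.5,155+(v+.5)*.3-.5)
d=np.array([np.cos(.393),-np.sin(.393)])
bar=onz("top",ct4(209,120),67)
r=onz("top",ct4(172,213),51);pl=onz("top",ct4(193,157),76)
print("bar-ribs (want 77)",(bar-r)[:2]@d,"bar-plate (want 33)",(bar-pl)[:2]@d)
r0=onz("top",ct(203,437),56);p0=onz("top",ct(232,355),81);b0=onz("top",ct(315,180),67)
print("start",(b0-r0)[:2]@d,(b0-p0)[:2]@d,"travel",(r-r0)[:2]@d,(pl-p0)[:2]@d)
E
```

```text
bar-ribs (want 77) 74.93932307249814 bar-plate (want 33) 32.3911560199622
start 141.26935555999526 99.63992525380948 travel 65.96271057041338 66.88144731676353
```

```bash
python3 -c "
from rig import *
print(sign_off())"
```

```text
the job is handed in; nothing more can be done
None
```

The pack was pressed down and pushed about 66 mm under the crossbar until it stalled against the end wall; it stayed home after release with the arm clear, and the job was handed in with the robot clock at about 12.5 s.

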